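# Load the plaster-disc curing press

### The job

Turn the press timer back to its zero mark, lift the steel weight off the guide rod and put it down on the bench, then thread every plaster disc lying there onto the rod, the widest at the bottom and the narrowest on top. Lay the flat steel plate over them on the rod, put the weight back on top of it, and finally set the timer to 30 minutes, the third mark after zero, leaving the bowl, bottle and trowel alone.

Things in the scene. Friction and masses are not known exactly. Their poses are not given: they have to be found in the camera images.
- press: the fixed curing press: a green box 120 mm (x) by 270 mm (y) by 40 mm high. Origin: centre of its underside, on the bench; z up, -x is its front. On its top are the rod seat, at y = +70 mm, and the timer knob, at y = -80 mm
- seat (a point): the middle of the rod seat's top face, 65 mm above the bench, turned like the press. The seat is a round steel column, 40 mm in diameter and 25 mm tall, on the box. From this point the bare steel guide rod, 14 mm in diameter, stands straight up 76 mm, its tip tapered over the last 8 mm. The bored parts slide freely on the rod (4 mm of play all round) and may be let go when they are threaded on it, to slide down the last centimetre or two
- timer (a joint): angle of the timer knob in rad: 0 = zero mark (an end stop), growing clockwise seen from above, up to an end stop at 3.0; 0.6 rad per 10 minutes, so 30 minutes is 1.8. It stays where it is left (friction about 0.04 N m). White marks without numbers lie on the box around the knob, one per 10 minutes from 0 to 50: the zero mark is a broad one on the front (-x) side of the knob, and the 30 minute mark is the third after it clockwise, longer than its neighbours
- timer_grip (a point): the middle of the timer knob's grip, 77 mm above the bench; it turns with the knob. The grip is a black upright bar 49 mm long, 14 mm thick and 32 mm tall (its top 7 mm above this point) on a disc 52 mm in diameter whose top is 23 mm below this point. The bar lies along this point's x axis; its pointer, a short white line on its top, points along -x of this point
- disc_wide: cast plaster disc with a 22 mm bore, 70 mm in diameter, 18 mm thick, 0.10 kg, lying flat on the bench (may be absent). Origin: centre of its underside; z is the axis of the bore
- disc_mid: the same, 58 mm in diameter, 18 mm thick, 0.07 kg (may be absent)
- disc_small: the same, 46 mm in diameter, 18 mm thick, 0.045 kg (may be absent)
- plate: flat round bright steel plate with a 22 mm bore, 66 mm in diameter, 10 mm thick, 0.2 kg, lying flat on the bench. Origin: centre of its underside; z is the axis of the bore
- weight: dark steel cylinder with a 22 mm bore right through, 46 mm in diameter, 80 mm tall, about 0.7 kg; at the start it stands on the seat around the rod. Origin: centre of its underside; z is the axis of the bore
- bowl: bystander: steel mixing bowl 150 mm wide, 60 mm high, origin under its centre
- bottle: bystander: white plastic bottle, 70 mm in diameter, 190 mm tall, origin under its centre
- trowel: bystander: small trowel 280 mm long lying along its x axis
Not all that is in view belongs to the job. What is shaped like the weight but brown, purple or red is not meant.

How it is judged:
By the outcome, as a careful person would: the job done as asked, in the order asked, and still so for the second after the job is handed in, with the robot touching nothing.
Of disc_wide, disc_mid, disc_small only 2 to 3 are there at a start; the rules pass over those that are not, and their reading is None.
At some moment in a run one of disc_wide, disc_mid, disc_small, plate may be knocked a few centimetres aside while the robot is not near it.
It also fails if it takes over 192 s, if anything falls off the work surface, if the arm or the gripper's body presses on something with over 40 N, if the wrist force passes 120 N, or if a joint passes its speed limit or range.

### The arm

A 6-joint arm with a two-finger parallel gripper is mounted at the origin on the work surface. World frame = base frame: x ahead of the robot, y to its left, z up, the work surface at z = 0. Lengths are in mm, angles in rad, forces in N, time in s.
With the tool pointing down it reaches from about 350 to 875 mm from the base axis. Payload 4.2 kg.
Tool frame: the origin (TCP) lies at the very end of the fingers, on their centre line; the grasp point (between the pads) lies 19 mm behind it; z points along the fingers, y is the line along which they close (so a half turn about z gives the same grasp; the last joint's range is limited). The gripper opens to 85 mm and grips with 20 to 120 N. Pads are 22 mm wide; open, the fingers measure 114 mm over their backs; the gripper's body (76 mm by 85 mm) begins 54 mm behind the grasp point. The pads swing forward as they close: fully open they stand 13 mm farther back than shut.
Start: joints at [-1.028, 0.385, 0.008, 0, -1.194, -0.259], TCP at [175.02, -599.973, 231.312] pointing down, gripper open.
Joint ranges: [-3.14, 3.14], [-1.21, 2.06], [-1.07, 1.41], [-3.16, 2.05], [-2.99, -0.16], [-3.1, 3.1]. Speed limits (rad/s): [2.79, 2.79, 3.14, 3.14, 3.14, 3.14].

### API

Orientations are given as a unit quaternion [x, y, z, w].
In Python, from bench import arm gives the robot as it stands.
- The arm moves only by the tool servo_tool, never from a script. Its argument "rows" is a list that holds one entry, the list of rows, each a list of 7 numbers: the finger opening in mm, from 0 to 85.4, then the shift along the tool's x, y, z in mm, then the turn, a rotation vector about the tool's x, y, z in rad. A call has 1 to 10 rows; each row is the pose to reach, as a shift and turn from the pose commanded when the call began, along the tool's axes at that moment; what a row does not reach only later rows make up. A row lasts 1/8 s, in which the tool goes at most 62.5 mm and 10.7 degrees, less where a joint would pass 70% of its speed; a pose out of reach is approached as far as the arm can. A call with a gripper value outside its range is refused whole. The fingers move at their own pace and stop on an object; the grip force is fixed at half the most. Time passes only in rows, so rows that repeat a pose let the fingers close. It gives the time, the measured TCP pose, the force, the opening and the grip force at its end, in the units of the state.
- arm.read_state(): the state, without advancing time (a new reading comes with each control period).
- arm.get_image(name): name is "scene" or "top" or "wrist"; returns the picture (420x560x3 uint8, red, green, blue); there is no depth.
- arm.camera_params(name): a dict with "intrinsics" (3x3 intrinsics, pixels), "R" (3x3) and "t" (3): a world point X has camera coordinates R X + t. Camera axes: x right, y down, z forward; pixel columns grow to the right and rows downward; lengths in mm; the calibration is good to about 2 mm. A picture is of the moment at which its call begins: read the wrist's pose just before it. camera_params takes no time and is no camera call; for the wrist camera it gives the pose at the moment of the call.
- arm.job_done(): hands the job in; it is judged then, once.
The state is a dict: "clock": time; "joints": joint angles; "joint_vel": joint speeds; "joint_efforts": joint torques, N m; "position": TCP position; "ee_rot": TCP orientation; "contact_force": force on the tool from outside, world axes, zero at the start; "wrist_torque": the same for the moment, N m; "gripper_width": finger opening in mm; "grasp_force": force on a finger pad.
Only numpy, scipy, OpenCV 4.12 (cv2) and the standard library are available. Lean on these libraries where they do the work, as an engineer would, in place of code of your own. Each camera call takes 0.05 s, during which the arm holds its last target. There are 200 camera calls.

## Working session

There is one attempt and no reset: what is moved stays moved. The work goes in short steps, Python scripts to look and compute and a tool call to move; the robot and the scene stay as the last step left them, time stands still between calls to the robot, and variables do not carry over. Pictures are saved under pics/ and viewed, at most 16 in all, crops included, and the job is handed in when it is done.

Besides the shell and the picture viewer there is one more tool, called after "Call:" by a JSON object that holds its "name" and its "arguments". servo_tool: Moves the arm, as the interface text tells. Its arguments: {"type":"object","properties":{"rows":{"type":"array"}},"required":["rows"]}

```bash
mkdir -p pics; ls; python3 - <<'E'
from bench import arm
import cv2,numpy as np
np.set_printoptions(precision=3,suppress=True)
for n in ("scene","top"):
    im=arm.get_image(n); cv2.imwrite(f"pics/{n}0.png",im[:,:,::-1])
    p=arm.camera_params(n); print(n,p)
print(arm.read_state())
E
```

```text
pics
scene {'intrinsics': array([[382.324,   0.   , 274.888],
       [  0.   , 382.324, 213.73 ],
       [  0.   ,   0.   ,   1.   ]]), 'R': array([[ 0.695,  0.719, -0.006],
       [ 0.602, -0.587, -0.541],
       [-0.392,  0.373, -0.841]]), 't': array([-450.041, -305.72 , 1437.18 ])}
top {'intrinsics': array([[482.136,   0.   , 277.321],
       [  0.   , 482.136, 195.928],
       [  0.   ,   0.   ,   1.   ]]), 'R': array([[ 0.027, -1.   ,  0.012],
       [-0.988, -0.028, -0.149],
       [ 0.15 , -0.008, -0.989]]), 't': array([  33.825,  600.029, 1338.148])}
{'clock': 0.1, 'joints': array([-1.028,  0.385,  0.007, -0.   , -1.194, -0.259]), 'joint_vel': array([-0.001, -0.001,  0.002,  0.003,  0.   , -0.   ]), 'joint_efforts': array([ -0.003, -39.332,  18.893,   4.198,  -0.003,  -0.   ]), 'position': array([ 174.876, -599.511,  230.328]), 'ee_rot': array([-0.141,  0.99 ,  0.001, -0.   ]), 'contact_force': array([ 0.119,  0.046, -0.339]), 'wrist_torque': array([ 0.012, -0.016, -0.013]), 'grasp_force': 0.0, 'gripper_width': 85.69249173230881}
```

View pics/top0.png

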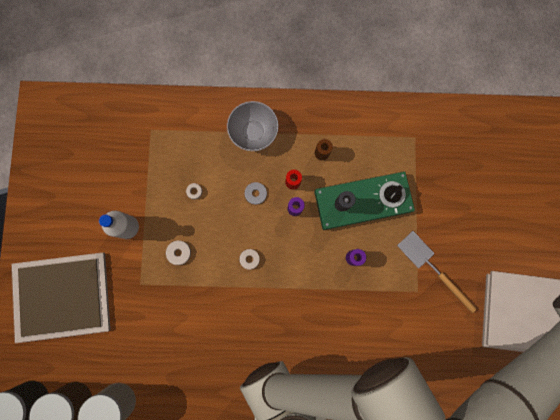

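View pics/scene0.png

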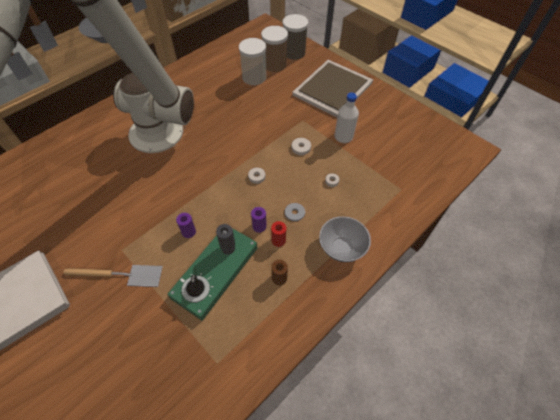

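Top: discs at (178,253), (249,259), (194,191). The bright grey plate is at (255,193), the press at (365,201), and the knob at (393,194). Weight candidates are dark (345,201) on the press, red (293,179), purple (296,206) and (356,258), and brown (324,149). Only the dark one on the press fits the description. I'll confirm it in a crop.

```bash
cat > h.py <<'E'
from bench import arm
import cv2,numpy as np
from scipy.spatial.transform import Rotation as Ro
np.set_printoptions(precision=2,suppress=True)
def ray(p,uv,z):
    "pixel -> world point on plane z"
    R,t=p["R"],p["t"]; c=-R.T@t
    d=R.T@np.linalg.solve(p["intrinsics"],[uv[0],uv[1],1.])
    return c+d*(z-c[2])/d[2]
def proj(p,X):
    q=p["intrinsics"]@(p["R"]@np.asarray(X,float)+p["t"]); return q[:2]/q[2]
def tool(X,yaw=None):
    """shift (tool axes) from the present pose to world X; turn about tool z so the tool y axis has world yaw (mod pi)"""
    s=arm.read_state(); R=Ro.from_quat(s["ee_rot"]).as_matrix()
    d=R.T@(np.asarray(X,float)-s["position"])
    out=[d]
    if yaw is not None:
        y0=np.arctan2(R[1,1],R[0,1]); a=-(yaw-y0); out.append((a+np.pi/2)%np.pi-np.pi/2)
    return out
E
python3 - <<'E'
from h import *
im=cv2.imread("pics/top0.png"); p=arm.camera_params("top")
hsv=cv2.cvtColor(im,cv2.COLOR_BGR2HSV)
m=((hsv[...,1]<75)&(hsv[...,2]>95)).astype(np.uint8)
for n,(u,v),z in (("a",(178,253),18),("b",(249,259),18),("c",(194,191),18),("plate",(255,193),10)):
    w=np.zeros_like(m); w[v-22:v+22,u-22:u+22]=m[v-22:v+22,u-22:u+22]
    c=max(cv2.findContours(w,cv2.RETR_EXTERNAL,cv2.CHAIN_APPROX_NONE)[0],key=cv2.contourArea)
    (x,y),r=cv2.minEnclosingCircle(c); e=cv2.fitEllipse(c)
    P=ray(p,e[0],z); Q=ray(p,(e[0][0]+max(e[1])/2,e[0][1]),z)
    print(n,e[0],e[1],P,"diam",2*np.linalg.norm(Q-P),"reach",np.hypot(*P[:2]))
g=((hsv[...,0]>65)&(hsv[...,0]<95)&(hsv[...,1]>90)).astype(np.uint8)
c=max(cv2.findContours(g,cv2.RETR_EXTERNAL,cv2.CHAIN_APPROX_NONE)[0],key=cv2.contourArea)
b=cv2.boxPoints(cv2.minAreaRect(c)); print([ray(p,q,40) for q in b])
cr=im[130:240,260:430]; cv2.imwrite("pics/crop0.png",cv2.resize(cr,None,fx=4.5,fy=4.5,interpolation=cv2.INTER_CUBIC))
E
```

```text
a (177.6959991455078, 252.44876098632812) (23.27297592163086, 23.91699981689453) [430.98 331.31  18.  ] diam 68.43115717415957 reach 543.6055920148681
b (249.10316467285156, 258.7080993652344) (18.988079071044922, 19.397197723388672) [418.7  126.15  18.  ] diam 55.58168066070773 reach 437.28674164893704
c (193.62741088867188, 190.7288055419922) (14.777107238769531, 14.993141174316406) [611.34 295.17  18.  ] diam 43.755441236945664 reach 678.867245268883
plate (255.23866271972656, 192.83506774902344) (21.115673065185547, 21.528249740600586) [611.5 115.3  10. ] diam 63.343923702931804 reach 622.2764462810563
[array([621.3 , -55.94,  40.  ]), array([ 682.8 , -321.14,   40.  ]), array([ 567.29, -342.45,   40.  ]), array([507.44, -80.29,  40.  ])]
```

View pics/crop0.png

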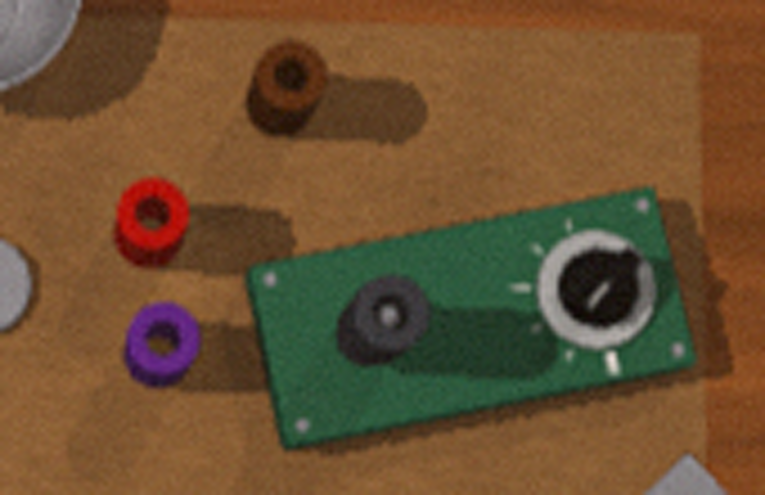

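Confirmed: the dark cylinder at crop (385,310) is on the rod, so it is the weight. The others are brown, red and purple decoys. The zero mark is the broad one at (612,362), and the long 30 min mark is at (520,288). The pointer is near 0.7 rad. Next I'll go above the knob for a near look.

```bash
python3 - <<'E'
from h import *
s=arm.read_state();R=Ro.from_quat(s["ee_rot"]).as_matrix()
p=arm.camera_params("wrist");c=-p["R"].T@p["t"]
print("cam in tool",R.T@(c-s["position"]),"\naxes in tool\n",R.T@p["R"].T,p["intrinsics"][0,0])
pt=arm.camera_params("top");k=ray(pt,(392.7,194),54);print("knob",k)
b=np.array([[621.3,-55.94],[682.8,-321.14],[567.29,-342.45],[507.44,-80.29]]);c=b.mean(0);yd=(b[0]+b[3]-b[1]-b[2]);yd/=np.hypot(*yd);print("press",c,"seat",c+70*yd,"knob",c-80*yd,"yaw",np.arctan2(-yd[0],yd[1]))
print(tool([612,-278,230],1.05+.0))
E
```

```text
cam in tool [  77.85    0.73 -142.07] 
axes in tool
 [[ 0.   -0.95 -0.3 ]
 [ 1.    0.   -0.  ]
 [ 0.   -0.3   0.95]] 324.2597857444198
knob [ 612.45 -279.22   54.  ]
press [ 594.71 -199.95] seat [ 579.01 -131.74] knob [ 612.65 -277.92] yaw 0.22617140084941578
[array([-509.64,  186.31,    0.62]), np.float64(0.80447353216538)]
```

Call:
{"name": "servo_tool", "arguments": {"rows": [[[85,-509,186,0,0,0,0.8],[85,-509,186,0,0,0,0.8],[85,-509,186,0,0,0,0.8],[85,-509,186,0,0,0,0.8],[85,-509,186,0,0,0,0.8],[85,-509,186,0,0,0,0.8],[85,-509,186,0,0,0,0.8],[85,-509,186,0,0,0,0.8],[85,-509,186,0,0,0,0.8],[85,-509,186,0,0,0,0.8]]]}}

```text
clock: 1.35
position: [614.2, -275.7, 229.4]
ee_rot: [0.253, 0.967, 0.0, -0.001]
contact_force: [0.1, -0.0, -0.1]
gripper_width: 84.7
grasp_force: 0.0
```

```bash
python3 - <<'E'
from h import *
s=arm.read_state();print(s["position"],s["joints"],s["clock"])
p=arm.camera_params("wrist");im=arm.get_image("wrist")[:,:,::-1];cv2.imwrite("pics/w1.png",im)
for X in ([612.6,-278,84],[579,-131.7,145]):print(proj(p,X))
E
```

```text
[ 614.18 -275.75  229.43] [-0.18  0.47  0.14 -0.   -1.24 -1.9 ] 1.35
[273.8  191.69]
[444.91  65.17]
```

View pics/w1.png

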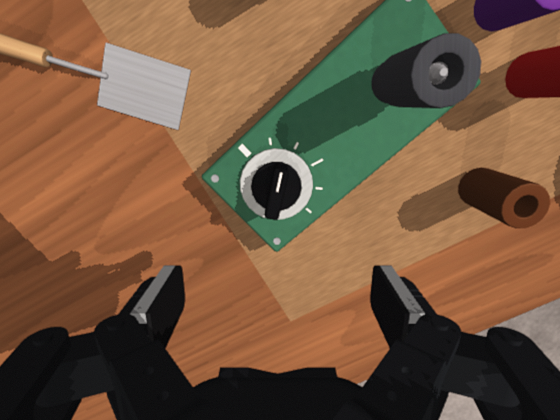

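Wrist view: the knob disc is centred near (276,184). The white pointer line runs from (277,191) to (282,173) and points up in the image. The zero mark is the broad one at (244,150), the long mark is at (317,161), and the weight's bore is at (441,72).

```bash
python3 - <<'E'
from h import *
im=cv2.imread("pics/w1.png");p=arm.camera_params("wrist")
g=im.max(2)
w=((g>150)).astype(np.uint8)
n,l,st,ce=cv2.connectedComponentsWithStats(w[140:235,225:335])
for i in range(1,n):
    if st[i,4]>8: print(ce[i]+[225,140],st[i,2:],ray(p,ce[i]+[225,140],54 if st[i,4]>500 else 40))
# pointer
ys,xs=np.nonzero(w[166:200,268:292]);pt=np.c_[xs+268,ys+166].astype(np.float32)
n,l,st,ce=cv2.connectedComponentsWithStats(w[140:235,225:335])
vx,vy,x,y=[float(q) for q in np.ravel(cv2.fitLine(pt,cv2.DIST_HUBER,0,.01,.01))]
A=ray(p,(x,y),84);B=ray(p,(x+vx*9,y+vy*9),84);d=(B-A)[:2];a=np.arctan2(d[1],d[0]);print("ptr",len(pt),(x,y,vx,vy),A,"line yaw",a,"mod pi",a%np.pi)
# disc ellipse
m=((g>110)&(im.max(2)-im.min(2)<45)).astype(np.uint8);mm=np.zeros_like(m);mm[143:225,238:316]=m[143:225,238:316]
c=max(cv2.findContours(cv2.morphologyEx(mm,cv2.MORPH_OPEN,np.ones((3,3))),cv2.RETR_EXTERNAL,cv2.CHAIN_APPROX_NONE)[0],key=cv2.contourArea)
e=cv2.fitEllipse(c);print(e,ray(p,e[0],54))
# black bar top extents
b=(g<40).astype(np.uint8);bb=np.zeros_like(b);bb[143:230,238:316]=b[143:230,238:316]
print(cv2.boundingRect(bb))
for uv in ((441,72),):print("weight",ray(p,uv,145))
E
```

```text
[269.88 141.88] [ 4  5 16] [ 573.83 -263.44   40.  ]
[295.64 145.27] [ 4  6 11] [ 589.6  -242.37   40.  ]
[244.13 150.  ] [13 13 91] [ 568.05 -290.34   40.  ]
[283.51 175.3 ] [  73   71 1516] [ 607.9  -266.89   54.  ]
[317.04 161.93] [13  9 46] [ 615.37 -231.24   40.  ]
[278.72 181.83] [ 7 20 58] [ 614.32 -275.91   40.  ]
[318.65 187.96] [ 8  3 23] [ 640.78 -242.42   40.  ]
[322.42 224.47] [ 36  30 545] [ 673.79 -256.84   54.  ]
[308.23 210.14] [ 7  6 22] [ 657.22 -263.49   40.  ]
[226.89 231.75] [ 7  8 28] [ 635.47 -353.3    40.  ]
ptr 58 (278.7410888671875, 181.9435577392578, 0.22051198780536652, -0.9753842353820801) [ 605.22 -270.98   84.  ] line yaw 2.413007221487428 mod pi 2.413007221487428
((277.1069641113281, 184.52137756347656), (65.66153717041016, 70.48268127441406), 122.65218353271484) [ 613.02 -277.11   54.  ]
(251, 162, 50, 57)
weight [ 580.31 -136.5   145.  ]
```

```bash
python3 - <<'E'
from h import *
s=arm.read_state();print(s["position"],Ro.from_quat(s["ee_rot"]).as_rotvec());print(tool([613,-277.6,60],0.842))
E
```

```text
[ 612.59 -277.09  229.78] [-0.8  -3.04 -0.  ]
[array([ -1.  ,  -0.17, 169.78]), np.float64(0.2154443366086598)]
```

Call:
{"name": "servo_tool", "arguments": {"rows": [[[60,-1,0,60,0,0,0.11],[60,-1,0,110,0,0,0.215],[60,-1,0,150,0,0,0.215],[60,-1,0,169.5,0,0,0.215],[60,-1,0,169.5,0,0,0.215],[10,-1,0,169.5,0,0,0.215],[10,-1,0,169.5,0,0,0.215],[10,-1,0,169.5,0,0,0.215],[10,-1,0,169.5,0,0,0.215]]]}}

```text
clock: 2.52
position: [615.2, -277.7, 63.9]
ee_rot: [0.357, 0.934, 0.001, 0.003]
contact_force: [3.1, 6.3, 1.8]
gripper_width: 12.8
grasp_force: 60.8
```

Call:
{"name": "servo_tool", "arguments": {"rows": [[[10,0,0,0,0,0,-0.15],[10,0,0,0,0,0,-0.3],[10,0,0,0,0,0,-0.45],[10,0,0,0,0,0,-0.6],[10,0,0,0,0,0,-0.75],[10,0,0,0,0,0,-0.87],[10,0,0,0,0,0,-0.95],[10,0,0,0,0,0,-1.0],[10,0,0,0,0,0,-1.0],[10,0,0,0,0,0,-1.0]]]}}

```text
clock: 3.78
position: [614.9, -279.1, 63.9]
ee_rot: [-0.132, 0.991, -0.001, 0.003]
contact_force: [3.6, 3.8, 4.6]
gripper_width: 12.5
grasp_force: 66.5
```

```bash
python3 - <<'E'
from h import *
s=arm.read_state();R=Ro.from_quat(s["ee_rot"]).as_matrix();print(s["position"],np.arctan2(R[1,1],R[0,1]),s["wrist_torque"],s["contact_force"])
E
```

```text
[ 614.9  -279.1    63.89] 1.836544973832621 [ 1.13 -1.1  -1.3 ] [3.57 3.78 4.58]
```

Call:
{"name": "servo_tool", "arguments": {"rows": [[[40,0,0,0,0,0,0],[60,0,0,0,0,0,0],[60,0,0,0,0,0,0],[60,0,0,-50,0,0,0],[60,0,0,-110,0,0,0],[60,0,0,-170,0,0,0],[60,-6,60,-190,0,0,0],[60,-6,120,-190,0,0,0],[80,-6,148,-190,0,0,0],[80,-6,148,-190,0,0,0]]]}}

```text
clock: 5.03
position: [578.3, -133.6, 252.2]
ee_rot: [-0.136, 0.991, -0.0, -0.0]
contact_force: [0.5, -0.5, 0.9]
gripper_width: 79.8
grasp_force: 0.0
```

```bash
cat > wl.py <<'E'
from h import *
import sys
def look(name):
    s=arm.read_state(); p=arm.camera_params("wrist"); im=arm.get_image("wrist")[:,:,::-1].copy(); cv2.imwrite(f"pics/{name}.png",im); print(s["clock"],s["position"]); return im,p
if __name__=="__main__": look(sys.argv[1])
E
python3 - <<'E'
from wl import *
im,p=look("w2")
for X in ([579,-132,145],[579,-132,141],[613,-277.6,84]):print(proj(p,X))
E
```

```text
5.025 [ 578.26 -133.56  252.23]
[278.29 205.18]
[278.28 203.71]
[125.81 180.07]
```

View pics/w2.png

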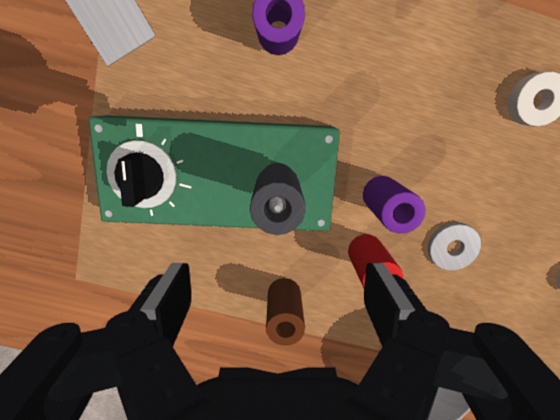

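The rod tip and weight bore are at (277,205), as predicted, and the pointer at (124,170) lines up with the zero mark at (139,130). Grasping the weight.

```bash
python3 - <<'E'
from h import *
print(arm.read_state()["position"],tool([578.6,-132.2,95],1.797))
p=arm.camera_params("top")
for n,uv in (("purple1",(296,206)),("red",(293,179)),("purple2",(356,258)),("brown",(324,149))):print(n,ray(p,uv,80))
E
```

```text
[ 578.66 -134.62  252.05] [array([ -0.63,   2.39, 157.05]), np.float64(0.04445897594818793)]
purple1 [566.65  -2.18  80.  ]
red [642.91   7.85  80.  ]
purple2 [ 427.33 -170.02   80.  ]
brown [732.06 -78.3   80.  ]
```

Call:
{"name": "servo_tool", "arguments": {"rows": [[[80,-0.5,2.4,50,0,0,0.045],[80,-0.5,2.4,95,0,0,0.045],[80,-0.5,2.4,130,0,0,0.045],[80,-0.5,2.4,157,0,0,0.045],[80,-0.5,2.4,157,0,0,0.045],[40,-0.5,2.4,157,0,0,0.045],[40,-0.5,2.4,157,0,0,0.045],[40,-0.5,2.4,157,0,0,0.045],[40,-0.5,2.4,157,0,0,0.045],[40,-0.5,2.4,157,0,0,0.045]]]}}

```text
clock: 6.32
position: [580.0, -133.0, 96.7]
ee_rot: [-0.112, 0.994, -0.001, 0.002]
contact_force: [-0.1, -0.7, 6.7]
gripper_width: 45.3
grasp_force: 61.8
```

Call:
{"name": "servo_tool", "arguments": {"rows": [[[40,0,0,-25,0,0,0],[40,0,0,-50,0,0,0],[40,0,0,-80,0,0,0],[40,0,0,-105,0,0,0],[40,0,0,-105,0,0,0],[40,0,0,-105,0,0,0]]]}}

```text
clock: 7.08
position: [577.0, -132.1, 197.2]
ee_rot: [-0.111, 0.994, 0.001, -0.002]
contact_force: [-1.2, -0.9, -6.6]
gripper_width: 45.2
grasp_force: 63.1
```

```bash
python3 - <<'E'
from h import *
s=arm.read_state();print(s["position"],s["contact_force"],s["gripper_width"],tool([470,20,s["position"][2]]),tool([470,20,33]))
E
```

```text
[ 576.98 -132.15  197.15] [-1.22 -0.89 -6.57] 45.17898769105652 [array([ 70.66, 172.04,   0.77])] [array([ 69.92, 171.62, 164.92])]
```

Call:
{"name": "servo_tool", "arguments": {"rows": [[[40,23,57,0,0,0,0],[40,46,114,0,0,0,0],[40,70,172,0,0,0,0],[40,70,172,40,0,0,0],[40,70,172,90,0,0,0],[40,70,172,130,0,0,0],[40,70,172,155,0,0,0],[40,70,172,162,0,0,0],[40,70,172,165,0,0,0],[40,70,172,165,0,0,0]]]}}

```text
clock: 8.32
position: [472.9, 19.7, 35.5]
ee_rot: [-0.112, 0.994, 0.0, 0.001]
contact_force: [-0.5, 0.7, -5.9]
gripper_width: 45.2
grasp_force: 64.2
```

Call:
{"name": "servo_tool", "arguments": {"rows": [[[40,0,0,1,0,0,0],[40,0,0,1.5,0,0,0],[40,0,0,1.5,0,0,0]]]}}

```text
clock: 8.7
position: [472.5, 19.6, 33.6]
ee_rot: [-0.112, 0.994, 0.0, 0.0]
contact_force: [0.8, -0.1, -6.4]
gripper_width: 45.2
grasp_force: 64.2
```

Call:
{"name": "servo_tool", "arguments": {"rows": [[[40,0,0,1,0,0,0],[40,0,0,2,0,0,0],[40,0,0,2.5,0,0,0],[40,0,0,2.5,0,0,0]]]}}

```text
clock: 9.2
position: [472.4, 19.6, 31.7]
ee_rot: [-0.112, 0.994, -0.0, 0.0]
contact_force: [-4.0, 0.8, 4.8]
gripper_width: 45.3
grasp_force: 65.1
```

Call:
{"name": "servo_tool", "arguments": {"rows": [[[60,0,0,0,0,0,0],[80,0,0,0,0,0,0],[80,0,0,-30,0,0,0],[80,0,0,-90,0,0,0],[80,0,0,-150,0,0,0],[80,0,0,-190,0,0,0],[80,0,0,-190,0,0,0]]]}}

```text
clock: 10.07
position: [474.7, 20.1, 224.7]
ee_rot: [-0.112, 0.994, 0.001, 0.005]
contact_force: [-0.9, 0.5, 0.2]
gripper_width: 79.9
grasp_force: 0.0
```

```bash
python3 - <<'E'
from h import *
K=arm.camera_params("wrist")["intrinsics"]
c=np.array([77.85,.73,-142.07]);A=np.array([[0,-.955,-.297],[1,0,0],[0,-.297,.955]])
for b in (0,4,8,12,16):
    print(b,[np.round((lambda q:q[:2]/q[2])(K@(A.T@(np.array([x,40*s,-b])-c))),0) for s in(-1,1) for x in (11,-11)])
s=arm.read_state();print(s["position"],s["joints"]);print(tool([431,331.3,s["position"][2]],1.797), tool([431,331.3,100],1.797))
E
```

```text
0 [array([192., 251.]), array([196., 291.]), array([359., 251.]), array([356., 291.])]
4 [array([190., 255.]), array([194., 296.]), array([361., 255.]), array([358., 296.])]
8 [array([188., 259.]), array([192., 301.]), array([363., 259.]), array([360., 301.])]
12 [array([185., 263.]), array([189., 306.]), array([366., 263.]), array([362., 306.])]
16 [array([183., 267.]), array([187., 311.]), array([368., 267.]), array([364., 311.])]
[474.68  20.14 224.68] [ 0.39  0.13 -0.36  0.   -1.07 -1.73]
[array([-26.59, 313.08,   0.46]), np.float64(-0.0020108192628758292)] [array([-25.4 , 313.  , 125.14]), np.float64(-0.0020108192628758292)]
```

Call:
{"name": "servo_tool", "arguments": {"rows": [[[83,-26,313,30,0,0,0],[83,-26,313,30,0,0,0],[83,-26,313,30,0,0,0],[83,-26,313,30,0,0,0],[83,-26,313,30,0,0,0],[83,-26,313,30,0,0,0],[83,-26,313,30,0,0,0]]]}}

```text
clock: 10.95
position: [427.6, 330.2, 189.4]
ee_rot: [-0.112, 0.994, -0.001, -0.001]
contact_force: [-0.2, -0.4, 0.2]
gripper_width: 82.9
grasp_force: 0.0
```

```bash
cat >> wl.py <<'E'
def ring(im,p,guess,z,dia):
    """centre of the pale ring near world guess (x,y) whose top is at z, and its diameter"""
    u,v=proj(p,[*guess,z]); r=np.linalg.norm(proj(p,[guess[0]+dia/2,guess[1],z])-[u,v])
    k=int(1.8*r); hsv=cv2.cvtColor(im,cv2.COLOR_BGR2HSV)
    m=((hsv[...,1]<75)&(hsv[...,2]>95)).astype(np.uint8)
    w=np.zeros_like(m); sl=np.s_[max(0,int(v)-k):int(v)+k,max(0,int(u)-k):int(u)+k]; w[sl]=m[sl]
    cs,h=cv2.findContours(w,cv2.RETR_CCOMP,cv2.CHAIN_APPROX_NONE)
    i=max(range(len(cs)),key=lambda i:cv2.contourArea(cs[i]) if h[0][i][3]<0 else 0)
    pts=np.array([ray(p,q[0],z)[:2] for q in cs[i]],np.float32); (x,y),rr=cv2.minEnclosingCircle(pts)
    holes=[c for c,hh in zip(cs,h[0]) if hh[3]==i and len(c)>8]
    hb=None
    if holes:
        hp=np.array([ray(p,q[0],z)[:2] for q in max(holes,key=cv2.contourArea)],np.float32); hb=cv2.minEnclosingCircle(hp)
    print("outer",(x,y),2*rr,"bore",hb); return x,y
E
python3 - <<'E'
from wl import *
im,p=look("w3"); ring(im,p,(431,331.3),18,70); print(proj(p,[431,331.3,18]))
E
```

```text
10.95 [427.65 330.24 189.42]
outer (432.3045654296875, 333.8114318847656) 71.33496856689453 bore ((432.6890563964844, 333.8896179199219), 11.485947608947754)
[277.4  188.36]
```

View pics/w3.png

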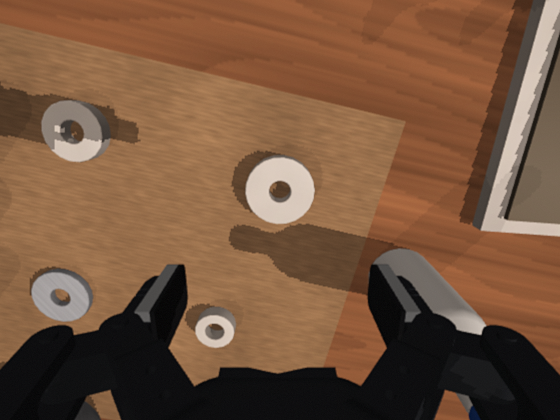

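The wide disc is at (280,190), with bore and outer fit agreeing at (432.5,333.8) and a diameter of 71 mm. The bottle at (410,280) is far enough away.

```bash
python3 - <<'E'
from h import *
print(arm.read_state()["position"],tool([432.5,333.8,-5],1.797))
E
```

```text
[427.97 329.63 189.9 ] [array([ -5.65,   3.3 , 194.88]), np.float64(-0.0027970174303697526)]
```

Call:
{"name": "servo_tool", "arguments": {"rows": [[[84,-5.5,3.2,60,0,0,0],[84,-5.5,3.2,120,0,0,0],[84,-5.5,3.2,165,0,0,0],[84,-5.5,3.2,185,0,0,0],[84,-5.5,3.2,194,0,0,0],[84,-5.5,3.2,194,0,0,0],[84,-5.5,3.2,194,0,0,0]]]}}

```text
clock: 11.88
position: [433.6, 335.2, -1.9]
ee_rot: [-0.112, 0.994, 0.001, 0.001]
contact_force: [1.0, -0.2, 1.1]
gripper_width: 84.0
grasp_force: 0.0
```

```bash
python3 - <<'E'
from h import *
s=arm.read_state();print(s["position"],s["contact_force"],tool([432.5,333.8,-5],1.797))
E
```

```text
[433.62 335.24  -1.91] [ 1.04 -0.21  1.13] [array([ 1.42, -1.16,  3.09]), np.float64(-0.0027044677172025633)]
```

Close and lift.

Call:
{"name": "servo_tool", "arguments": {"rows": [[[84,0.7,-1,1,0,0,0],[60,0.7,-1,1,0,0,0],[60,0.7,-1,1,0,0,0],[60,0.7,-1,1,0,0,0],[60,0.7,-1,1,0,0,0]]]}}

```text
clock: 12.5
position: [432.6, 333.8, -2.6]
ee_rot: [-0.112, 0.994, 0.0, 0.0]
contact_force: [-2.4, -1.9, 9.0]
gripper_width: 68.3
grasp_force: 65.2
```

Call:
{"name": "servo_tool", "arguments": {"rows": [[[60,0,0,-15,0,0,0],[60,0,0,-60,0,0,0],[60,0,0,-120,0,0,0],[60,0,0,-175,0,0,0],[60,-5,-60,-180,0,0,0],[60,-10,-120,-180,0,0,0],[60,-15,-180,-180,0,0,0],[60,-19,-240,-180,0,0,0],[60,-24,-300,-180,0,0,0],[60,-28,-355,-180,0,0,0]]]}}

```text
clock: 13.75
position: [538.7, -8.2, 176.6]
ee_rot: [-0.112, 0.994, 0.0, 0.0]
contact_force: [0.8, -0.5, -0.7]
gripper_width: 67.9
grasp_force: 67.8
```

```bash
python3 - <<'E'
from h import *
s=arm.read_state();print(s["position"],s["gripper_width"],s["contact_force"],tool([578.6,-132.2,175],1.797))
E
```

```text
[538.69  -8.18 176.62] 67.90008024485482 [ 0.8  -0.46 -0.69] [array([ -11.41, -129.78,    1.61]), np.float64(-0.002589564444171355)]
```

Call:
{"name": "servo_tool", "arguments": {"rows": [[[60,-5,-50,0,0,0,0],[60,-10,-100,0,0,0,0],[60,-11,-120,0,0,0,0],[60,-11,-127,0,0,0,0],[60,-11,-127,0,0,0,0],[60,-11,-127,0,0,0,0]]]}}

```text
clock: 14.5
position: [577.2, -126.4, 176.0]
ee_rot: [-0.112, 0.994, 0.0, 0.0]
contact_force: [-0.2, 0.5, -0.7]
gripper_width: 67.7
grasp_force: 67.8
```

```bash
python3 - <<'E'
from wl import *
im,p=look("w4");s=arm.read_state();print(s["position"],tool([578.6,-132.2,175],1.797),proj(p,[578.6,-132.2,141]))
cv2.imwrite("pics/w4c.png",cv2.resize(im[120:320,180:380],None,fx=3,fy=3,interpolation=cv2.INTER_CUBIC))
E
```

```text
14.5 [ 577.23 -126.43  176.04]
[ 577.28 -126.43  176.05] [array([-0.  , -5.92,  1.05]), np.float64(-0.0007058001682196391)] [266.27 240.25]
```

View pics/w4c.png

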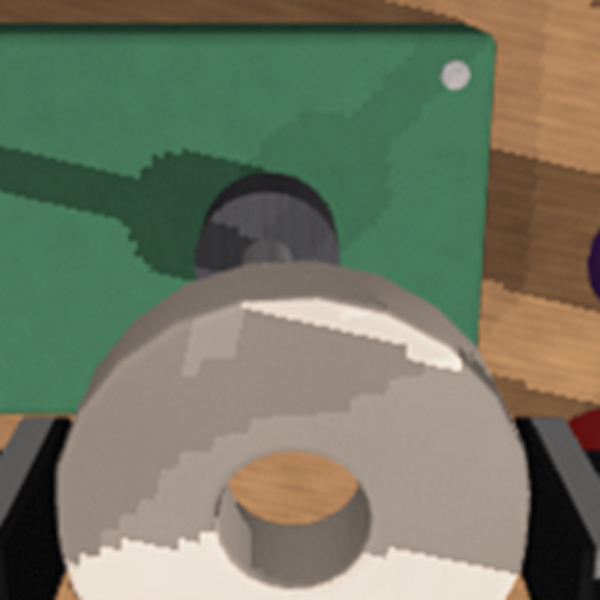

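```bash
python3 - <<'E'
from h import *
p=arm.camera_params("wrist");s=arm.read_state()
f=lambda X:(proj(p,X)-[180,120])*3
print("seat",f([578.6,-132.2,65]),f([578.6-20,-132.2,65]),f([578.6,-112.2,65]),f([578.6,-152.2,65]))
for X in(s["position"],):print("bore top",f([X[0],X[1],196.8]),"rim +-35",[f([X[0]+d[0],X[1]+d[1],196.8]) for d in((-7.8,34),(7.8,-34),(-34,-7.8))])
E
```

```text
seat [268.16 247.36] [284.46 177.36] [339.52 263.04] [196.08 231.53]
bore top [287.43 518.22] rim +-35 [array([531.12, 518.47]), array([ 43.86, 517.96]), array([287.21, 288.5 ])]
```

The crop shows the seat column at (268,247), as predicted, and the bore at (294,519), which is about 1 mm off the tool axis. Correcting and lowering.

Call:
{"name": "servo_tool", "arguments": {"rows": [[[60,0,-6.8,0,0,0,0],[60,0,-6.8,0,0,0,0],[60,0,-6.8,0,0,0,0],[60,0,-6.8,25,0,0,0],[60,0,-6.8,45,0,0,0],[60,0,-6.8,65,0,0,0],[60,0,-6.8,85,0,0,0],[60,0,-6.8,98,0,0,0],[60,0,-6.8,98,0,0,0]]]}}

```text
clock: 15.68
position: [578.5, -134.3, 76.9]
ee_rot: [-0.112, 0.994, 0.0, -0.001]
contact_force: [0.1, -0.8, -0.6]
gripper_width: 68.0
grasp_force: 67.8
```

Call:
{"name": "servo_tool", "arguments": {"rows": [[[84,0,0,0,0,0,0],[84,0,0,0,0,0,0],[84,0,0,0,0,0,0],[84,0,0,-40,0,0,0],[84,0,0,-90,0,0,0],[84,0,0,-125,0,0,0],[84,0,0,-125,0,0,0]]]}}

```text
clock: 16.55
position: [580.8, -134.4, 207.1]
ee_rot: [-0.112, 0.994, -0.001, 0.004]
contact_force: [0.5, 0.3, -0.4]
gripper_width: 84.2
grasp_force: 0.0
```

```bash
python3 - <<'E'
from wl import *
im,p=look("w5"); ring(im,p,(578.6,-132.2),83,70)
pt=arm.camera_params("top");t=arm.get_image("top")[:,:,::-1].copy();cv2.imwrite("pics/t2.png",t)
for g,z,d in (((418.7,126),18,58),((611,295),18,46),((611,115),10,66)): ring(t,pt,g,z,d)
s=arm.read_state();print(s["position"],tool([418.7,126.5,190],1.797))
E
```

```text
16.55 [ 580.82 -134.43  207.05]
outer (579.1983642578125, -133.74246215820312) 72.33875274658203 bore ((583.9259033203125, -134.27224731445312), 15.106290817260742)
outer (418.3560485839844, 126.0722427368164) 57.46770095825195 bore ((417.86090087890625, 126.422119140625), 12.834543228149414)
outer (611.50927734375, 295.189453125) 45.79834747314453 bore ((611.8240966796875, 295.5895690917969), 13.2510347366333)
outer (611.5469360351562, 114.67749786376953) 66.3890380859375 bore ((611.1615600585938, 115.9087142944336), 13.21636962890625)
[ 578.61 -134.12  202.97] [array([ 98.17, 289.58,  13.04]), np.float64(-0.002668198754176565)]
```

The wide disc is on the rod at seat height, and the others haven't been disturbed. Next the mid disc.

Call:
{"name": "servo_tool", "arguments": {"rows": [[[80,98,289,10,0,0,0],[80,98,289,10,0,0,0],[80,98,289,10,0,0,0],[80,98,289,10,0,0,0],[80,98,289,10,0,0,0],[80,98,289,10,0,0,0],[80,98,289,10,0,0,0],[80,98,289,10,0,0,0]]]}}

```text
clock: 17.65
position: [419.5, 124.8, 192.3]
ee_rot: [-0.111, 0.994, -0.0, -0.001]
contact_force: [0.3, 1.1, -0.2]
gripper_width: 80.0
grasp_force: 0.0
```

```bash
python3 - <<'E'
from wl import *
im,p=look("w6"); x,y=ring(im,p,(418.4,126.2),18,58)
print(arm.read_state()["position"],tool([x,y,-3],1.797))
E
```

```text
17.65 [419.5  124.83 192.3 ]
outer (419.3962097167969, 127.84019470214844) 59.11253356933594 bore ((419.70037841796875, 128.0768585205078), 11.470574378967285)
[419.56 124.74 192.39] [array([ -0.7 ,   3.14, 195.39]), np.float64(-0.00470023959015986)]
```

Call:
{"name": "servo_tool", "arguments": {"rows": [[[80,-0.7,3.1,60,0,0,0],[80,-0.7,3.1,120,0,0,0],[80,-0.7,3.1,165,0,0,0],[80,-0.7,3.1,185,0,0,0],[80,-0.7,3.1,195,0,0,0],[80,-0.7,3.1,195,0,0,0],[50,-0.7,3.1,195,0,0,0],[50,-0.7,3.1,195,0,0,0],[50,-0.7,3.1,195,0,0,0],[50,-0.7,3.1,195,0,0,0]]]}}

```text
clock: 18.95
position: [420.0, 129.3, -0.5]
ee_rot: [-0.112, 0.994, 0.001, 0.001]
contact_force: [0.2, -1.9, 7.0]
gripper_width: 56.3
grasp_force: 62.0
```

Call:
{"name": "servo_tool", "arguments": {"rows": [[[50,0,0,-15,0,0,0],[50,0,0,-60,0,0,0],[50,0,0,-120,0,0,0],[50,0,0,-175,0,0,0],[50,-19,-58,-180,0,0,0],[50,-38,-116,-180,0,0,0],[50,-57,-174,-180,0,0,0],[50,-76,-232,-180,0,0,0],[50,-96,-291,-180,0,0,0],[50,-96,-291,-180,0,0,0]]]}}

```text
clock: 20.2
position: [578.6, -136.9, 177.7]
ee_rot: [-0.109, 0.994, -0.0, 0.0]
contact_force: [-1.4, 1.1, -1.6]
gripper_width: 56.0
grasp_force: 64.0
```

```bash
cat >> wl.py <<'E'
def over(name,dia,off,top=18,rod=(578.7,-132.9)):
    "held ring: where its bore sits against the tool axis, and the shift that brings it over the rod"
    im,p=look(name); s=arm.read_state(); X=s["position"]; z=X[2]+off+top
    x,y=ring(im,p,X[:2],z,dia); print("off axis",[x-X[0],y-X[1]],"shift",tool([2*0+rod[0]-(x-X[0]),rod[1]-(y-X[1]),X[2]],1.797),s["gripper_width"],"z",X[2])
E
python3 -c "
from wl import *
over('w7',58,0.5)"
```

```text
20.2 [ 578.55 -136.91  177.73]
outer (568.0242309570312, -137.30235290527344) 76.70110321044922 bore ((572.7039794921875, -137.4508056640625), 9.740199089050293)
off axis [np.float64(-9.387439909148839), np.float64(-2.087943989252068)] shift [array([-11.38,   1.97,   0.  ]), np.float64(-0.0060940556983568595)] 56.101386611039345 z 177.7156834491469
```

```bash
python3 - <<'E'
from h import *
s=arm.read_state();print(s["position"],tool([578.7,-133.2,94],1.797))
E
```

```text
[ 577.41 -135.21  177.72] [array([-1.69,  1.65, 83.72]), np.float64(-0.0060940556983568595)]
```

Call:
{"name": "servo_tool", "arguments": {"rows": [[[50,-1.7,1.7,0,0,0,0],[50,-1.7,1.7,0,0,0,0],[50,-1.7,1.7,25,0,0,0],[50,-1.7,1.7,45,0,0,0],[50,-1.7,1.7,65,0,0,0],[50,-1.7,1.7,84,0,0,0],[50,-1.7,1.7,84,0,0,0]]]}}

```text
clock: 21.12
position: [578.9, -130.4, 93.4]
ee_rot: [-0.113, 0.994, -0.0, 0.0]
contact_force: [1.5, 0.9, -1.2]
gripper_width: 56.8
grasp_force: 64.4
```

Call:
{"name": "servo_tool", "arguments": {"rows": [[[80,0,0,0,0,0,0],[80,0,0,0,0,0,0],[80,0,0,0,0,0,0],[80,0,0,-40,0,0,0],[80,0,0,-90,0,0,0],[80,0,0,-110,0,0,0],[80,0,0,-110,0,0,0]]]}}

```text
clock: 22.0
position: [579.5, -131.5, 206.0]
ee_rot: [-0.112, 0.994, -0.0, 0.002]
contact_force: [0.1, -0.1, 0.5]
gripper_width: 80.0
grasp_force: 0.0
```

```bash
python3 - <<'E'
from wl import *
im,p=look("w8"); cv2.imwrite("pics/w8c.png",cv2.resize(im[100:310,150:410],None,fx=2.5,fy=2.5))
f=lambda X:(proj(p,X)-[150,100])*2.5
print("mid top",f([578.7,-132.9,101]),f([578.7,-132.9+29,101]),f([578.7,-132.9-29,101]), "rod tip",f([578.7,-132.9,141]))
pt=arm.camera_params("top");t=arm.get_image("top")[:,:,::-1].copy();cv2.imwrite("pics/t3.png",t)
for g,z,d in (((611,295),18,46),((611,115),10,66)): ring(t,pt,g,z,d)
s=arm.read_state();print(s["position"],tool([611.7,296.5,190],1.797))
E
```

```text
22.0 [ 579.47 -131.52  206.  ]
mid top [313.14 257.09] [401.16 276.29] [223.8  237.61] rod tip [312.   301.12]
outer (611.4541625976562, 295.343505859375) 45.88716125488281 bore ((611.8240966796875, 295.5895690917969), 13.2510347366333)
outer (613.8990478515625, 77.82880401611328) 114.1854476928711 bore None
[ 577.87 -131.32  202.86] [array([-127.76,  409.69,   13.08]), np.float64(-0.0028694461166525187)]
```

View pics/w8c.png

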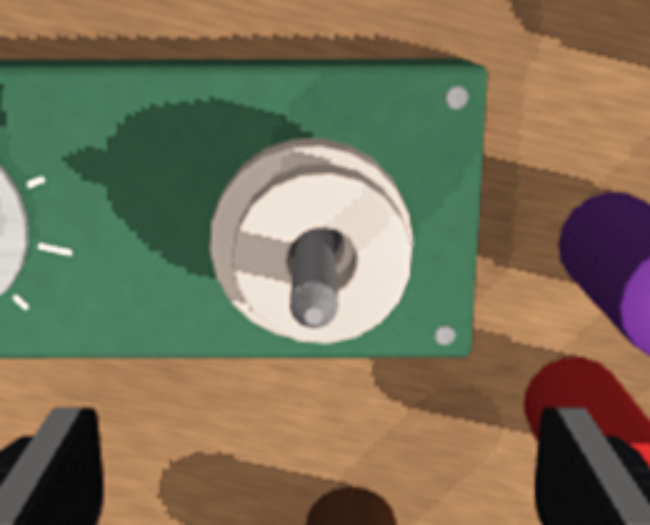

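The mid disc (centre 322,258 in the crop) lies on the wide one with the rod through both. The plate blob merged with the arm in the top view, so I'll re-measure it later. Next the small disc.

Call:
{"name": "servo_tool", "arguments": {"rows": [[[75,-128,410,10,0,0,0],[75,-128,410,10,0,0,0],[75,-128,410,10,0,0,0],[75,-128,410,10,0,0,0],[75,-128,410,10,0,0,0],[75,-128,410,10,0,0,0],[75,-128,410,10,0,0,0],[75,-128,410,10,0,0,0],[75,-128,410,10,0,0,0]]]}}

```text
clock: 23.22
position: [611.7, 296.2, 191.7]
ee_rot: [-0.112, 0.994, -0.001, -0.002]
contact_force: [-0.6, -0.3, 0.4]
gripper_width: 75.0
grasp_force: 0.0
```

```bash
python3 - <<'E'
from wl import *
im,p=look("w9"); x,y=ring(im,p,(611.6,296),18,46)
ring(im,p,(611.3,116),10,66);print("plate px",proj(p,[611,115,10]))
print(arm.read_state()["position"],tool([x,y,-2],1.797))
E
```

```text
23.225 [611.71 296.25 191.7 ]
outer (612.6650390625, 297.3958435058594) 47.50823211669922 bore ((613.3603515625, 297.584716796875), 11.332277297973633)
outer (614.3955078125, 119.15631866455078) 68.41442108154297 bore ((613.5637817382812, 117.34736633300781), 12.196731567382812)
plate px [ 98.48 142.17]
[612.01 295.65 192.44] [array([ -1.53,   1.79, 194.43]), np.float64(-0.003036207012518055)]
```

Call:
{"name": "servo_tool", "arguments": {"rows": [[[75,-1.2,1.8,60,0,0,0],[75,-1.2,1.8,120,0,0,0],[75,-1.2,1.8,165,0,0,0],[75,-1.2,1.8,185,0,0,0],[75,-1.2,1.8,194,0,0,0],[75,-1.2,1.8,194,0,0,0],[38,-1.2,1.8,194,0,0,0],[38,-1.2,1.8,194,0,0,0],[38,-1.2,1.8,194,0,0,0],[38,-1.2,1.8,194,0,0,0]]]}}

```text
clock: 24.52
position: [614.4, 299.7, 2.1]
ee_rot: [-0.112, 0.994, 0.001, 0.002]
contact_force: [-0.0, -0.4, 6.8]
gripper_width: 43.1
grasp_force: 61.5
```

Call:
{"name": "servo_tool", "arguments": {"rows": [[[38,0,0,-15,0,0,0],[38,0,0,-60,0,0,0],[38,0,0,-120,0,0,0],[38,0,0,-178,0,0,0],[38,18,-58,-180,0,0,0],[38,36,-116,-180,0,0,0],[38,54,-174,-180,0,0,0],[38,72,-232,-180,0,0,0],[38,91,-290,-180,0,0,0],[38,110,-350,-180,0,0,0]]]}}

```text
clock: 25.78
position: [583.2, -68.3, 180.8]
ee_rot: [-0.112, 0.994, 0.0, 0.001]
contact_force: [0.8, 0.4, -0.5]
gripper_width: 43.4
grasp_force: 61.0
```

Call:
{"name": "servo_tool", "arguments": {"rows": [[[38,17,-50,0,0,0,0],[38,20,-61,0,0,0,0],[38,20,-61,0,0,0,0],[38,20,-61,0,0,0,0],[38,20,-61,0,0,0,0]]]}}

```text
clock: 26.4
position: [578.1, -129.0, 179.9]
ee_rot: [-0.113, 0.994, 0.0, 0.0]
contact_force: [-0.4, 0.6, -1.1]
gripper_width: 43.1
grasp_force: 61.1
```

```bash
python3 - <<'E'
from wl import *
im,p=look("w10"); s=arm.read_state();X=s["position"]
f=lambda X:(proj(p,X)-[150,120])*2.5
cv2.imwrite("pics/w10c.png",cv2.resize(im[120:330,150:410],None,fx=2.5,fy=2.5))
print(X,s["gripper_width"],s["contact_force"],"bore top",f([X[0],X[1],X[2]+16]),"rod tip",f([579.7,-132.7,141]),tool([579.7,-133,114],1.797))
E
```

```text
26.4 [ 578.06 -129.04  179.89]
[ 578.04 -129.15  179.87] 43.51990914213657 [ 0.31 -0.37 -0.35] bore top [314.06 416.57] rod tip [299.53 296.88] [array([-0.76, -4.13, 65.87]), np.float64(-0.000502684636483286)]
```

View pics/w10c.png

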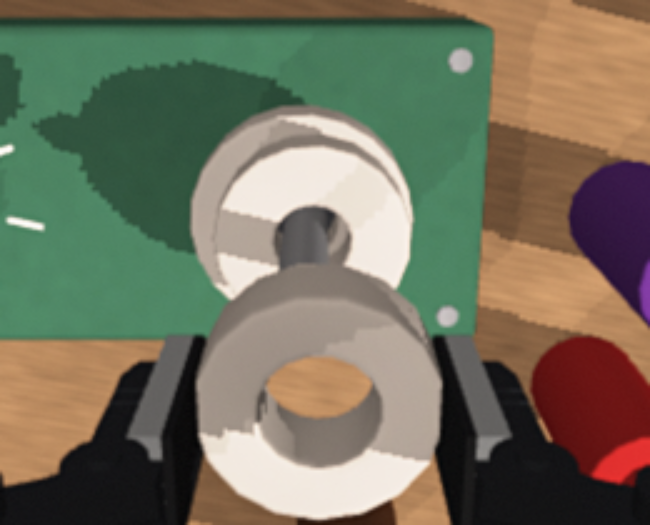

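The small disc is held level, with its bore at (320,412), about 1 mm off axis. Lowering it with that correction.

Call:
{"name": "servo_tool", "arguments": {"rows": [[[38,-1,-5,0,0,0,0],[38,-1,-5,0,0,0,0],[38,-1,-5,0,0,0,0],[38,-1,-5,25,0,0,0],[38,-1,-5,45,0,0,0],[38,-1,-5,60,0,0,0],[38,-1,-5,68,0,0,0],[38,-1,-5,68,0,0,0]]]}}

```text
clock: 27.45
position: [579.9, -135.0, 111.5]
ee_rot: [-0.112, 0.994, 0.0, -0.0]
contact_force: [0.2, 0.1, -1.6]
gripper_width: 43.3
grasp_force: 61.1
```

Call:
{"name": "servo_tool", "arguments": {"rows": [[[70,0,0,0,0,0,0],[70,0,0,0,0,0,0],[70,0,0,0,0,0,0],[70,0,0,-40,0,0,0],[70,0,0,-90,0,0,0],[84,0,0,-95,0,0,0],[84,0,0,-95,0,0,0]]]}}

```text
clock: 28.32
position: [579.7, -135.0, 207.2]
ee_rot: [-0.112, 0.994, 0.0, 0.0]
contact_force: [-0.3, 0.8, -0.8]
gripper_width: 84.5
grasp_force: 0.0
```

```bash
python3 - <<'E'
from wl import *
im,p=look("w11"); cv2.imwrite("pics/w11c.png",cv2.resize(im[100:310,150:410],None,fx=2.5,fy=2.5))
s=arm.read_state();print(s["position"],tool([613.3,117.5,190],1.797))
E
```

```text
28.325 [ 579.69 -134.96  207.15]
[ 579.17 -134.96  206.06] [array([-89.26, 238.61,  16.13]), np.float64(-0.002707323264215855)]
```

View pics/w11c.png

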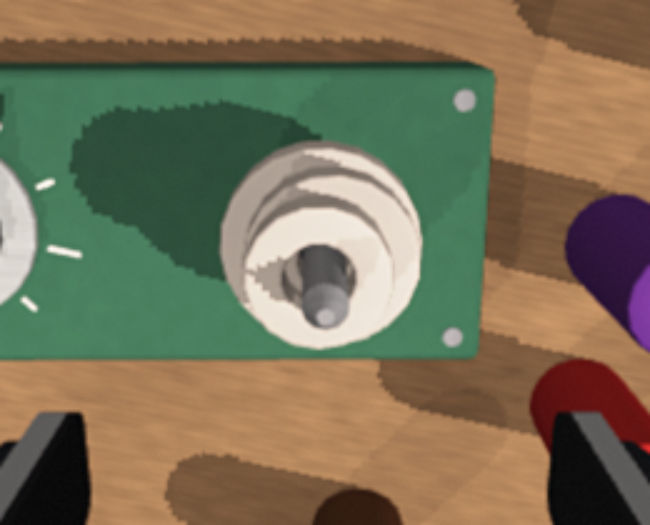

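All three discs are stacked, with the rod tip at (326,315). Next the plate.

Call:
{"name": "servo_tool", "arguments": {"rows": [[[84,-89,238,14,0,0,0],[84,-89,238,14,0,0,0],[84,-89,238,14,0,0,0],[84,-89,238,14,0,0,0],[84,-89,238,14,0,0,0],[84,-89,238,14,0,0,0],[84,-89,238,14,0,0,0]]]}}

```text
clock: 29.25
position: [613.4, 115.4, 192.2]
ee_rot: [-0.111, 0.994, -0.0, -0.001]
contact_force: [0.4, -0.0, 0.2]
gripper_width: 83.6
grasp_force: 0.0
```

```bash
python3 - <<'E'
from wl import *
im,p=look("w12"); x,y=ring(im,p,(612.5,116.5),10,66)
print(arm.read_state()["position"],tool([x,y,-6],1.797))
E
```

```text
29.25 [613.44 115.44 192.22]
outer (613.6552734375, 116.96238708496094) 66.09494018554688 bore ((613.8112182617188, 117.26900482177734), 11.793976783752441)
[613.58 115.32 192.56] [array([ -0.6 ,   1.63, 198.56]), np.float64(-0.004213373449339031)]
```

Call:
{"name": "servo_tool", "arguments": {"rows": [[[84,-0.6,1.7,60,0,0,0],[84,-0.6,1.7,120,0,0,0],[84,-0.6,1.7,165,0,0,0],[84,-0.6,1.7,188,0,0,0],[84,-0.6,1.7,198,0,0,0],[84,-0.6,1.7,198,0,0,0],[84,-0.6,1.7,198,0,0,0]]]}}

```text
clock: 30.18
position: [615.1, 118.6, -3.7]
ee_rot: [-0.112, 0.994, 0.0, 0.001]
contact_force: [-0.7, 0.1, 0.9]
gripper_width: 84.1
grasp_force: 0.0
```

Call:
{"name": "servo_tool", "arguments": {"rows": [[[58,0,0,0.5,0,0,0],[58,0,0,0.5,0,0,0],[58,0,0,0.5,0,0,0],[58,0,0,0.5,0,0,0],[58,0,0,0.5,0,0,0]]]}}

```text
clock: 30.8
position: [615.1, 118.9, -3.7]
ee_rot: [-0.112, 0.994, 0.0, 0.001]
contact_force: [-0.7, -1.0, 6.1]
gripper_width: 62.2
grasp_force: 68.2
```

Call:
{"name": "servo_tool", "arguments": {"rows": [[[58,0,0,-15,0,0,0],[58,0,0,-60,0,0,0],[58,0,0,-120,0,0,0],[58,0,0,-175,0,0,0],[58,23,-60,-180,0,0,0],[58,46,-120,-180,0,0,0],[58,69,-180,-180,0,0,0],[58,90,-230,-180,0,0,0],[58,90,-237,-180,0,0,0],[58,90,-237,-180,0,0,0]]]}}

```text
clock: 32.05
position: [578.7, -132.8, 174.6]
ee_rot: [-0.111, 0.994, 0.0, 0.0]
contact_force: [-0.2, 0.1, -2.3]
gripper_width: 62.1
grasp_force: 68.3
```

```bash
python3 - <<'E'
from wl import *
im,p=look("w13"); s=arm.read_state();X=s["position"]
f=lambda X:(proj(p,X)-[150,120])*2.5
cv2.imwrite("pics/w13c.png",cv2.resize(im[120:330,150:410],None,fx=2.5,fy=2.5))
print(X,s["gripper_width"],s["contact_force"],"bore top",f([X[0],X[1],X[2]+13.7]),"rod tip",f([579.7,-132.7,141]),tool([579.7,-133,114],1.797))
E
```

```text
32.05 [ 578.7  -132.84  174.61]
[ 578.92 -131.98  174.52] 62.17568327108531 [ 0.03 -0.45 -2.31] bore top [319.08 411.54] rod tip [315.27 306.6 ] [array([-0.51, -1.19, 60.52]), np.float64(-0.002266647650545961)]
```

View pics/w13c.png

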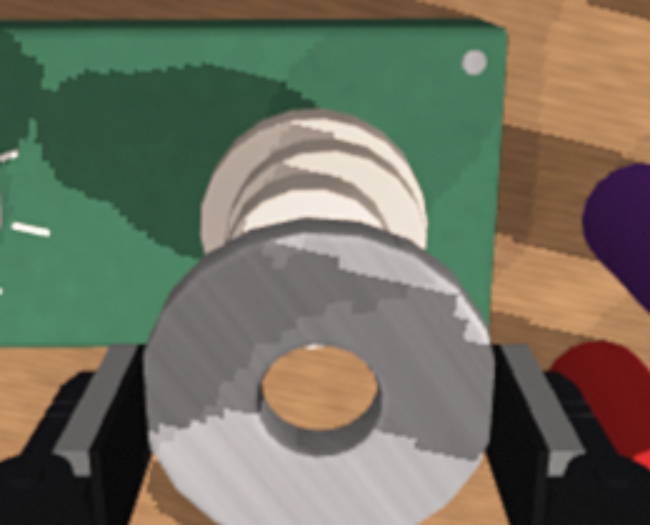

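```bash
python3 - <<'E'
from h import *
p0=arm.camera_params("wrist");s=arm.read_state();R=Ro.from_quat(s["ee_rot"]).as_matrix()
ct=R.T@(-p0["R"].T@p0["t"]-s["position"]);At=R.T@p0["R"].T
def P(q,X):
    q=np.array(q);R=Ro.from_quat(q/np.linalg.norm(q)).as_matrix();c=np.array(X)+R@ct;A=(R@At).T
    return dict(R=A,t=-A@c,intrinsics=p0["intrinsics"])
for q,X,uv in (([-.112,.9937,0,0],[579.69,-134.96,207.15],(280.4,226)),([-.112,.9937,0,.0015],[579.47,-131.52,206],(275.6,225.4)),([-.136,.991,0,0],[578.26,-133.56,252.23],(277,205))):print(ray(P(q,X),uv,141))
pw=P([-.111,.9937,0,0],[578.7,-132.84,174.61]);c=(150+320/2.5,120+400.5/2.5)
for z in (186,188.3,190):
    b=ray(pw,c,z);print(z,b-[578.7,-132.84,z], "diam",np.linalg.norm(ray(pw,(150+493/2.5,120+400/2.5),z)-ray(pw,(150+145/2.5,120+400/2.5),z)))
print(tool([580,-133,174.5],1.797))
E
```

```text
[ 582.12 -131.63  141.  ]
[ 581.96 -131.58  141.  ]
[ 580.32 -132.69  141.  ]
186 [-0.76  0.81  0.  ] diam 63.52962607651664
188.3 [-2.08  0.51  0.  ] diam 62.411468751238985
190 [-3.06  0.28  0.  ] diam 61.58500464125108
[array([-0.83, -1.24,  0.02]), np.float64(-0.002266647650545961)]
```

The plate is held level, with its bore at (320,400), about 1–2 mm towards the camera. Lowering in steps and watching the force.

Call:
{"name": "servo_tool", "arguments": {"rows": [[[58,-1.8,-1.4,0,0,0,0],[58,-1.8,-1.4,0,0,0,0],[58,-1.8,-1.4,20,0,0,0],[58,-1.8,-1.4,35,0,0,0],[58,-1.8,-1.4,46,0,0,0],[58,-1.8,-1.4,46,0,0,0],[58,-1.8,-1.4,46,0,0,0]]]}}

```text
clock: 32.98
position: [581.4, -133.5, 128.8]
ee_rot: [-0.112, 0.994, -0.0, 0.0]
contact_force: [-0.3, 0.5, -1.5]
gripper_width: 62.9
grasp_force: 68.3
```

Call:
{"name": "servo_tool", "arguments": {"rows": [[[58,0,0,3,0,0,0],[58,0,0,6,0,0,0],[58,0,0,8,0,0,0],[58,0,0,8,0,0,0]]]}}

```text
clock: 33.48
position: [580.8, -133.5, 120.1]
ee_rot: [-0.112, 0.994, 0.0, -0.0]
contact_force: [0.9, -0.2, -2.0]
gripper_width: 62.2
grasp_force: 68.3
```

Call:
{"name": "servo_tool", "arguments": {"rows": [[[66,0,0,0,0,0,0],[84,0,0,0,0,0,0],[84,0,0,0,0,0,0],[84,0,0,-40,0,0,0],[84,0,0,-90,0,0,0],[84,0,0,-90,0,0,0],[84,0,0,-90,0,0,0]]]}}

```text
clock: 34.35
position: [580.6, -133.3, 210.2]
ee_rot: [-0.112, 0.994, 0.0, 0.0]
contact_force: [-0.1, -0.3, -0.4]
gripper_width: 83.9
grasp_force: 0.0
```

```bash
python3 - <<'E'
from wl import *
im,p=look("w14"); cv2.imwrite("pics/w14c.png",cv2.resize(im[100:310,150:410],None,fx=2.5,fy=2.5))
f=lambda X:(proj(p,X)-[150,100])*2.5
print("plate top exp",f([580.5,-132.5,129]),[f([580.5+a,-132.5+b,129]) for a,b in((-7.4,32),(7.4,-32),(-32,-7.4),(32,7.4))],"tip",f([580.5,-132.5,141]))
s=arm.read_state();print(s["position"],tool([472.4,19.5,200],1.797))
t=arm.get_image("top");cv2.imwrite("pics/t5.png",t[:,:,::-1])
E
```

```text
34.35 [ 580.57 -133.34  210.17]
plate top exp [319.02 286.75] [array([431.69, 286.43]), array([206.41, 287.08]), array([318.68, 175.69]), array([319.33, 388.8 ])] tip [319.05 301.03]
[ 580.18 -133.35  209.31] [array([ 71.2 , 172.93,   9.58]), np.float64(-0.0026452384719763966)]
```

View pics/w14c.png

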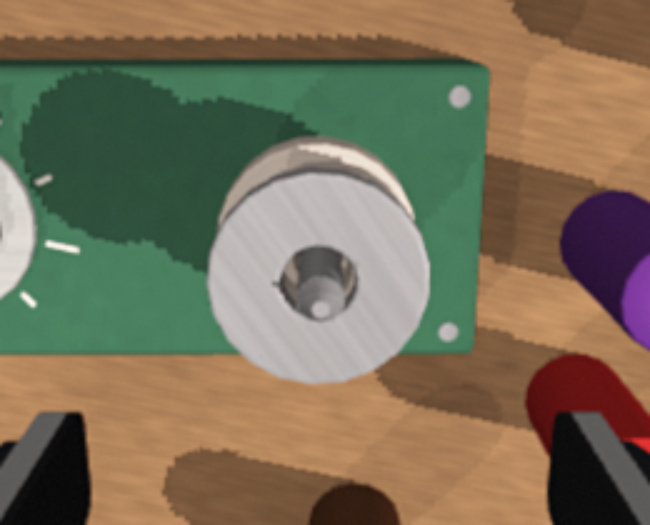

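The plate sits level on the stack at (319,278), with the rod tip in its bore at (321,308). Fetching the weight.

Call:
{"name": "servo_tool", "arguments": {"rows": [[[80,71,173,0,0,0,0],[80,71,173,0,0,0,0],[80,71,173,0,0,0,0],[80,71,173,0,0,0,0],[80,71,173,50,0,0,0],[80,71,173,80,0,0,0],[80,71,173,80,0,0,0]]]}}

```text
clock: 35.33
position: [471.7, 18.2, 127.7]
ee_rot: [-0.111, 0.994, -0.001, -0.004]
contact_force: [-0.6, 0.2, 0.1]
gripper_width: 79.9
grasp_force: 0.0
```

```bash
python3 - <<'E'
from h import *
s=arm.read_state();print(s["position"],s["contact_force"],tool([472.4,19.5,32],1.797))
E
```

```text
[471.75  18.23 127.68] [-0.63  0.24  0.06] [array([-1.61,  1.2 , 95.67]), np.float64(-0.0033727087705304193)]
```

Call:
{"name": "servo_tool", "arguments": {"rows": [[[80,-0.7,1.2,30,0,0,0],[80,-0.7,1.2,65,0,0,0],[80,-0.7,1.2,95,0,0,0],[80,-0.7,1.2,97,0,0,0],[80,-0.7,1.2,97,0,0,0],[38,-0.7,1.2,97,0,0,0],[38,-0.7,1.2,97,0,0,0],[38,-0.7,1.2,97,0,0,0],[38,-0.7,1.2,97,0,0,0]]]}}

```text
clock: 36.45
position: [474.6, 20.8, 34.8]
ee_rot: [-0.112, 0.994, 0.0, 0.001]
contact_force: [0.5, -2.2, 6.6]
gripper_width: 45.2
grasp_force: 60.3
```

Call:
{"name": "servo_tool", "arguments": {"rows": [[[38,0,0,-15,0,0,0],[38,0,0,-60,0,0,0],[38,0,0,-120,0,0,0],[38,0,0,-165,0,0,0],[38,-23,-58,-165,0,0,0],[38,-46,-116,-165,0,0,0],[38,-65,-164,-165,0,0,0],[38,-69,-173,-165,0,0,0],[38,-69,-173,-165,0,0,0],[38,-69,-173,-165,0,0,0]]]}}

```text
clock: 37.7
position: [578.2, -131.5, 197.7]
ee_rot: [-0.112, 0.994, 0.0, -0.001]
contact_force: [-0.3, -0.0, -6.3]
gripper_width: 45.3
grasp_force: 64.3
```

```bash
python3 - <<'E'
from wl import *
im,p=look("w15"); s=arm.read_state();X=s["position"]
f=lambda X:(proj(p,X)-[120,120])*2.5
cv2.imwrite("pics/w15c.png",cv2.resize(im[120:340,120:420],None,fx=2.5,fy=2.5))
z=X[2]+45.2
print(X,s["gripper_width"],s["contact_force"],"wt top",f([X[0],X[1],z]),[f([X[0]+a,X[1]+b,z]) for a,b in((-5.2,22.4),(5.2,-22.4),(-22.4,-5.2),(22.4,5.2))],tool([580.7,-132.9,X[2]],1.797))
E
```

```text
37.7 [ 578.16 -131.51  197.66]
[ 578.43 -131.43  198.11] 45.5492227531224 [ 0.59 -0.04 -5.98] wt top [389.25 530.63] [array([550.48, 530.23]), array([228.1 , 531.04]), array([388.48, 387.38]), array([389.94, 657.61])] [array([-1.88, -1.94, -0.  ]), np.float64(-0.0012055381491873352)]
```

View pics/w15c.png

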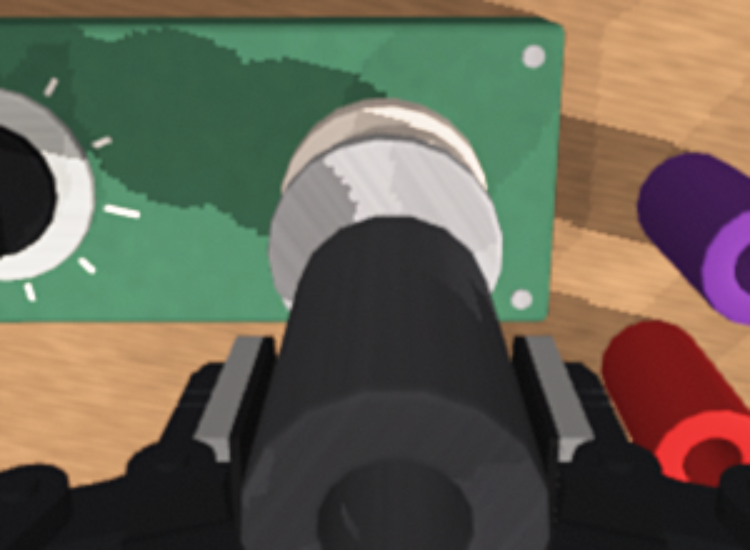

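The weight hangs straight, with its top centre at (397,~530), about 1 mm right of the tool axis. The plate is centred beneath at (386,240). Aligning and lowering.

Call:
{"name": "servo_tool", "arguments": {"rows": [[[38,-1.7,-2.8,0,0,0,0],[38,-1.7,-2.8,0,0,0,0],[38,-1.7,-2.8,8,0,0,0],[38,-1.7,-2.8,16,0,0,0],[38,-1.7,-2.8,22,0,0,0],[38,-1.7,-2.8,26,0,0,0],[38,-1.7,-2.8,28,0,0,0],[38,-1.7,-2.8,28,0,0,0]]]}}

```text
clock: 38.75
position: [581.7, -135.0, 170.3]
ee_rot: [-0.112, 0.994, -0.0, -0.0]
contact_force: [0.1, 0.0, -7.2]
gripper_width: 45.1
grasp_force: 64.3
```

Call:
{"name": "servo_tool", "arguments": {"rows": [[[38,0,0,2,0,0,0],[38,0,0,4,0,0,0],[38,0,0,5,0,0,0],[38,0,0,6,0,0,0],[38,0,0,6,0,0,0]]]}}

```text
clock: 39.38
position: [581.6, -134.9, 164.2]
ee_rot: [-0.112, 0.994, 0.0, -0.0]
contact_force: [-0.3, -0.4, -6.5]
gripper_width: 45.1
grasp_force: 64.3
```

Call:
{"name": "servo_tool", "arguments": {"rows": [[[38,0,0,1,0,0,0],[38,0,0,1.5,0,0,0],[38,0,0,1.5,0,0,0]]]}}

```text
clock: 39.75
position: [582.0, -135.0, 163.9]
ee_rot: [-0.112, 0.994, -0.0, 0.001]
contact_force: [-1.6, 1.2, 0.7]
gripper_width: 45.3
grasp_force: 64.8
```

Call:
{"name": "servo_tool", "arguments": {"rows": [[[60,0,0,0,0,0,0],[75,0,0,0,0,0,0],[75,0,0,0,0,0,0],[75,0,0,-30,0,0,0],[75,0,0,-70,0,0,0],[75,0,0,-90,0,0,0],[60,2,-55,-90,0,0,-0.15],[60,2,-110,-90,0,0,-0.3],[60,2,-143,-90,0,0,-0.45],[60,2,-143,-90,0,0,-0.6]]]}}

```text
clock: 41.0
position: [611.6, -277.5, 251.8]
ee_rot: [-0.401, 0.916, 0.0, -0.0]
contact_force: [-0.6, -0.0, -0.5]
gripper_width: 60.1
grasp_force: 0.0
```

Call:
{"name": "servo_tool", "arguments": {"rows": [[[60,0,0,0,0,0,-0.18],[60,0,0,0,0,0,-0.36],[60,0,0,0,0,0,-0.54],[60,0,0,0,0,0,-0.72],[60,0,0,0,0,0,-0.9],[60,0,0,0,0,0,-1.08],[60,0,0,0,0,0,-1.26],[60,0,0,0,0,0,-1.44],[60,0,0,0,0,0,-1.62],[60,0,0,0,0,0,-1.8]]]}}

```text
clock: 42.25
position: [611.6, -275.0, 252.8]
ee_rot: [0.967, -0.253, 0.0, 0.0]
contact_force: [-0.3, -0.5, 0.3]
gripper_width: 59.9
grasp_force: 0.0
```

Call:
{"name": "servo_tool", "arguments": {"rows": [[[60,0,0,0,0,0,-0.18],[60,0,0,0,0,0,-0.36],[60,0,0,0,0,0,-0.54],[60,0,0,0,0,0,-0.72],[60,0,0,0,0,0,-0.74],[60,0,0,0,0,0,-0.74]]]}}

```text
clock: 43.0
position: [611.5, -274.9, 252.8]
ee_rot: [0.994, 0.11, 0.0, 0.0]
contact_force: [-0.1, 0.2, -0.3]
gripper_width: 60.1
grasp_force: 0.0
```

```bash
python3 - <<'E'
from wl import *
im,p=look("w16"); s=arm.read_state();print(s["position"],s["joints"],tool([613,-277.6,60],1.797))
# pointer on the grip top
u,v=proj(p,[613,-277.6,84]);print(u,v)
g=im.max(2);w=np.zeros(g.shape,np.uint8);k=14;sl=np.s_[int(v)-k:int(v)+k,int(u)-k:int(u)+k];w[sl]=(g[sl]>120)
cs=cv2.findContours(w,cv2.RETR_EXTERNAL,cv2.CHAIN_APPROX_NONE)[0]
for c in cs:
    if len(c)>6:
        a=c[:,0].astype(np.float32);P=np.array([ray(p,q,84)[:2] for q in a],np.float32);l=np.ravel(cv2.fitLine(P,cv2.DIST_L2,0,.01,.01));print(P.mean(0),np.ptp(P,0),"yaw",np.arctan2(l[1],l[0])%np.pi)
cv2.imwrite("pics/w16c.png",cv2.resize(im[90:290,130:430],None,fx=2.5,fy=2.5))
E
```

```text
43.0 [ 611.5 -274.9  252.8]
[ 611.51 -274.84  252.82] [-0.18  0.45  0.17  0.   -1.29  1.97] [array([  0.84,   3.01, 192.82]), np.float64(-0.0059902784499810124)]
280.3945695997165 184.76057058686965
[ 603.9 -291.4] [2.67 2.92] yaw 2.22023
[ 599.3  -268.79] [4.04 7.67] yaw 1.4171113
[ 606.9  -280.58] [12.21  4.68] yaw 0.24116164
```

View pics/w16c.png

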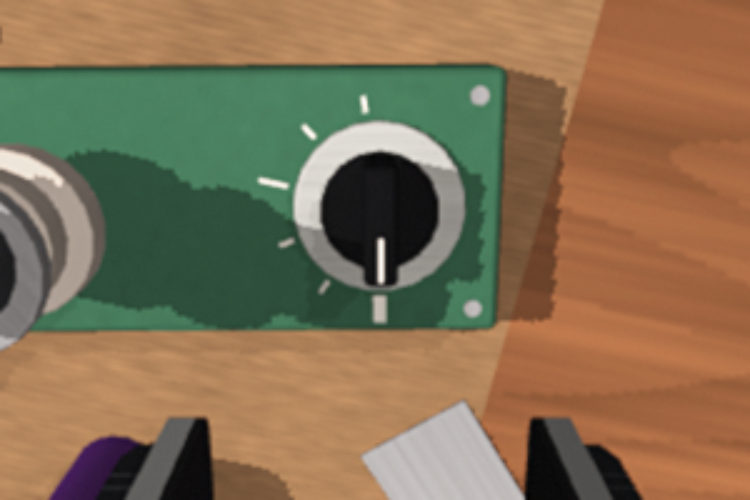

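The pointer (380,260) lines up with the zero mark (380,308), so the timer is at zero. Gripping the knob to turn it by 1.8.

Call:
{"name": "servo_tool", "arguments": {"rows": [[[60,1.4,3.5,60,0,0,-0.01],[60,1.4,3.5,120,0,0,-0.01],[60,1.4,3.5,165,0,0,-0.01],[60,1.4,3.5,185,0,0,-0.01],[60,1.4,3.5,191,0,0,-0.01],[60,1.4,3.5,191,0,0,-0.01],[10,1.4,3.5,191,0,0,-0.01],[10,1.4,3.5,191,0,0,-0.01],[10,1.4,3.5,191,0,0,-0.01],[10,1.4,3.5,191,0,0,-0.01]]]}}

```text
clock: 44.3
position: [614.3, -278.9, 63.2]
ee_rot: [0.993, 0.116, 0.001, 0.001]
contact_force: [-0.1, -4.2, 3.3]
gripper_width: 12.6
grasp_force: 61.8
```

```bash
python3 - <<'E'
from h import *
s=arm.read_state();R=Ro.from_quat(s["ee_rot"]).as_matrix();print(s["position"],np.arctan2(R[1,1],R[0,1])%np.pi,s["wrist_torque"],s["contact_force"],s["gripper_width"],s["joints"][5])
E
```

```text
[ 614.31 -278.85   63.19] 1.802625107924615 [-0.76  0.14 -0.27] [-0.05 -4.16  3.31] 12.61073396511812 1.9883825556526495
```

Call:
{"name": "servo_tool", "arguments": {"rows": [[[10,0,0,0,0,0,0.18],[10,0,0,0,0,0,0.36],[10,0,0,0,0,0,0.54],[10,0,0,0,0,0,0.72],[10,0,0,0,0,0,0.9],[10,0,0,0,0,0,1.08],[10,0,0,0,0,0,1.26],[10,0,0,0,0,0,1.44],[10,0,0,0,0,0,1.6],[10,0,0,0,0,0,1.7]]]}}

```text
clock: 45.55
position: [616.3, -276.4, 63.2]
ee_rot: [0.742, -0.671, 0.002, -0.002]
contact_force: [3.2, 4.4, 3.5]
gripper_width: 12.9
grasp_force: 61.7
```

Call:
{"name": "servo_tool", "arguments": {"rows": [[[10,0,0,0,0,0,0.07],[10,0,0,0,0,0,0.1],[10,0,0,0,0,0,0.1],[10,0,0,0,0,0,0.1]]]}}

```text
clock: 46.05
position: [616.6, -276.4, 63.2]
ee_rot: [0.709, -0.706, 0.002, -0.002]
contact_force: [3.6, 4.3, 3.6]
gripper_width: 12.7
grasp_force: 61.7
```

```bash
python3 - <<'E'
from h import *
s=arm.read_state();R=Ro.from_quat(s["ee_rot"]).as_matrix();print(s["position"],np.arctan2(R[1,1],R[0,1]),s["wrist_torque"],s["contact_force"],s["gripper_width"],s["joints"][5])
E
```

```text
[ 616.58 -276.44   63.24] -3.1372645391163587 [ 1.23 -1.04  0.  ] [3.63 4.32 3.58] 12.692833102585036 0.18894885804379144
```

Call:
{"name": "servo_tool", "arguments": {"rows": [[[30,0,0,0,0,0,0],[60,0,0,0,0,0,0],[60,0,0,0,0,0,0],[60,0,0,-50,0,0,0],[60,0,0,-110,0,0,0],[60,0,0,-170,0,0,0],[60,0,0,-190,0,0,0],[60,0,0,-190,0,0,0]]]}}

```text
clock: 47.05
position: [614.1, -278.3, 253.9]
ee_rot: [0.708, -0.706, 0.002, -0.001]
contact_force: [-0.7, -0.7, -0.7]
gripper_width: 59.9
grasp_force: 0.0
```

```bash
python3 - <<'E'
from wl import *
im,p=look("w17"); t=arm.get_image("scene")[:,:,::-1]
u,v=proj(p,[614,-278.5,84])
g=im.max(2);w=np.zeros(g.shape,np.uint8);k=12;sl=np.s_[int(v)-k:int(v)+k,int(u)-k:int(u)+k];w[sl]=(g[sl]>120)
for c in cv2.findContours(w,cv2.RETR_EXTERNAL,cv2.CHAIN_APPROX_NONE)[0]:
    if len(c)>6:
        P=np.array([ray(p,q[0],84)[:2] for q in c],np.float32);l=np.ravel(cv2.fitLine(P,cv2.DIST_L2,0,.01,.01));print(P.mean(0),np.ptp(P,0),"yaw",np.arctan2(l[1],l[0])%np.pi)
a=cv2.resize(im[90:290,180:380],(400,400));b=cv2.resize(t[190:320,155:285],(400,400));cv2.imwrite("pics/fin.png",np.hstack([a,b]))
E
```

```text
47.05 [ 614.05 -278.28  253.86]
[ 616.82 -270.9 ] [2.   6.19] yaw 1.5122577
```

View pics/fin.png

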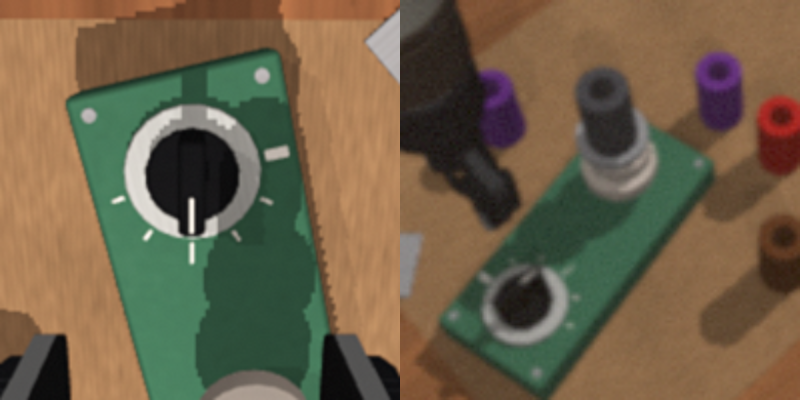

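The pointer (192,215) lines up with the long third mark (192,253). The stack, plate and weight stand upright on the rod at (610,140), and the robot touches nothing. Handing in.

```bash
python3 -c "
from bench import arm
print(arm.job_done())"
```

```text
the job is handed in; nothing more can be done
None
```

I handed the job in with the timer zeroed first, all three discs threaded widest to narrowest, the plate and then the weight on top, and the timer set to 30 minutes; the last pictures showed it all in place, but no verdict came back.

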